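# Sort sealed cartridge cases by wrist load after an archive fire

## Task

Each of the two sealed cartridge cases in the long black steel rack may still hold its heavy cartridge or be empty, so both, one or neither may be full: one after the other, lift each just clear of the rack (its underside never 8 cm or more above the table) and judge by its weight. Seat every full case in a slot of the metal rack with the carrying hoops and every empty one in a slot of the plain wooden rack, any free slot, upright and fully home. Feel each in gently, pressing on those racks with less than 20 N, do not tip a case or let it drop, and leave the torch, brush and white bottle alone.

Things in the scene. Friction and masses are not known exactly. Their poses are not given: they have to be found in the camera images.
- case_a: one of two look-alike sealed cartridge cases of grey plastic, a plain upright box 100 mm long (its x), 26 thick (its y), 90 tall (z up). Origin: centre of the underside, 6 mm above the table in a slot at the start. Full it weighs 0.36 to 0.50 kg, empty 0.12 to 0.16 kg; nothing outside tells which. Grip it across the 26 mm on its upper half, which stands free of the rack
- case_b: one of two look-alike sealed cartridge cases of grey plastic, a plain upright box 100 mm long (its x), 26 thick (its y), 90 tall (z up). Origin: centre of the underside, 6 mm above the table in a slot at the start. Full it weighs 0.36 to 0.50 kg, empty 0.12 to 0.16 kg; nothing outside tells which. Grip it across the 26 mm on its upper half, which stands free of the rack
- source_rack: long black steel rack without hoops in which both cases stand at the start; fixed, 286 mm along x, 70 along y, 38 high, two slots end to end along its x, centred at its x = -79 and +79 mm, 32 mm deep (floor 6 mm, rim 38 mm above the table), 104 x 30 mm in plan: 2 mm play all round a case. Origin: centre of the underside; yaw = the slots' yaw
- keep_rack: aluminium rack for full cases, a carrying hoop sticking out 37 mm at each end (x), 22 mm up; fixed, 126 mm along x, 128 along y, 38 high, two slots along x at its y = -38 and +38 mm, 32 mm deep (floor 6 mm, rim 38 mm above the table), 101.6 x 27.6 mm in plan, no lead-in: 0.8 mm play all round a case. Origin: centre of the underside; yaw = the slots' yaw
- reject_rack: plain wooden rack for empty cases, without hoops; fixed, 126 mm along x, 128 along y, 38 high, two slots along x at its y = -38 and +38 mm, 32 mm deep (floor 6 mm, rim 38 mm above the table), 101.6 x 27.6 mm in plan, no lead-in: 0.8 mm play all round a case. Origin: centre of the underside; yaw = the slots' yaw
- keep_rack_slot0 (a point): centre of the floor of the slot at y = -38 mm of the metal rack with hoops (full cases); x along the slot, z up. The floor is a sprung steel plate, 6 mm above the table, that yields 4 mm at 2.5 N per mm
- keep_rack_slot1 (a point): centre of the floor of the slot at y = +38 mm of the metal rack with hoops (full cases); x along the slot, z up. The floor is a sprung steel plate, 6 mm above the table, that yields 4 mm at 2.5 N per mm
- reject_rack_slot0 (a point): centre of the floor of the slot at y = -38 mm of the wooden rack (empty cases); x along the slot, z up. The floor is a sprung steel plate, 6 mm above the table, that yields 4 mm at 2.5 N per mm
- reject_rack_slot1 (a point): centre of the floor of the slot at y = +38 mm of the wooden rack (empty cases); x along the slot, z up. The floor is a sprung steel plate, 6 mm above the table, that yields 4 mm at 2.5 N per mm
- torch: yellow torch, 140 mm tall, 40 mm wide, standing on end beyond the racks; origin: centre of the underside. Leave it alone
- brush: hand brush lying on the table beyond the racks; origin: its underside. Leave it alone
- spray: white bottle, 120 mm tall, 56 mm wide, standing beyond the racks; origin: centre of the underside. Leave it alone

How it is judged (in metres and radians):
On the way, in this order (a step that is already met when the one before it is completed fails the run):
1. a case is held just clear of the source rack (underside 39 to 80 mm above the table) (((height (world z) of case_a between 0.039 and 0.08 m and contact force between the fingers and case_a above 1 N and contact force between case_a and source_rack below 0.05 N) or (height (world z) of case_b between 0.039 and 0.08 m and contact force between the fingers and case_b above 1 N and contact force between case_b and source_rack below 0.05 N))), for 0.3 s.
2. a case stands home in a slot of one of the two sorting racks, let go ((((((horizontal distance between case_a and keep_rack_slot0 below 0.006 m or horizontal distance between case_a and keep_rack_slot1 below 0.006 m) and z of case_a in the frame of keep_rack between 0.003 and 0.009 m and angle between case_a's own z axis and vertical below 0.1 rad) or ((horizontal distance between case_a and reject_rack_slot0 below 0.006 m or horizontal distance between case_a and reject_rack_slot1 below 0.006 m) and z of case_a in the frame of reject_rack between 0.003 and 0.009 m and angle between case_a's own z axis and vertical below 0.1 rad)) and contact force between the fingers and case_a below 0.05 N) or ((((horizontal distance between case_b and keep_rack_slot0 below 0.006 m or horizontal distance between case_b and keep_rack_slot1 below 0.006 m) and z of case_b in the frame of keep_rack between 0.003 and 0.009 m and angle between case_b's own z axis and vertical below 0.1 rad) or ((horizontal distance between case_b and reject_rack_slot0 below 0.006 m or horizontal distance between case_b and reject_rack_slot1 below 0.006 m) and z of case_b in the frame of reject_rack between 0.003 and 0.009 m and angle between case_b's own z axis and vertical below 0.1 rad)) and contact force between the fingers and case_b below 0.05 N))), for 0.2 s.
3. with that one seated, the other case is held just clear of the source rack ((((((horizontal distance between case_a and keep_rack_slot0 below 0.006 m or horizontal distance between case_a and keep_rack_slot1 below 0.006 m) and z of case_a in the frame of keep_rack between 0.003 and 0.009 m and angle between case_a's own z axis and vertical below 0.1 rad) or ((horizontal distance between case_a and reject_rack_slot0 below 0.006 m or horizontal distance between case_a and reject_rack_slot1 below 0.006 m) and z of case_a in the frame of reject_rack between 0.003 and 0.009 m and angle between case_a's own z axis and vertical below 0.1 rad)) and contact force between the fingers and case_a below 0.05 N and height (world z) of case_b between 0.039 and 0.08 m and contact force between the fingers and case_b above 1 N and contact force between case_b and source_rack below 0.05 N) or ((((horizontal distance between case_b and keep_rack_slot0 below 0.006 m or horizontal distance between case_b and keep_rack_slot1 below 0.006 m) and z of case_b in the frame of keep_rack between 0.003 and 0.009 m and angle between case_b's own z axis and vertical below 0.1 rad) or ((horizontal distance between case_b and reject_rack_slot0 below 0.006 m or horizontal distance between case_b and reject_rack_slot1 below 0.006 m) and z of case_b in the frame of reject_rack between 0.003 and 0.009 m and angle between case_b's own z axis and vertical below 0.1 rad)) and contact force between the fingers and case_b below 0.05 N and height (world z) of case_a between 0.039 and 0.08 m and contact force between the fingers and case_a above 1 N and contact force between case_a and source_rack below 0.05 N))), for 0.3 s.
At the end, for the whole second after the job is handed in: Full cases stand in slots of the metal rack with hoops, empty ones in slots of the wooden rack: centred within 6 mm, underside within 3 mm of the slot floor, upright within 0.1 rad, at rest, bearing on that rack with their own weight (over 2.5 N if full, 0.4 to 2.5 N if empty) ((((horizontal distance between case_a and keep_rack_slot0 below 0.006 m or horizontal distance between case_a and keep_rack_slot1 below 0.006 m) and z of case_a in the frame of keep_rack between 0.003 and 0.009 m and angle between case_a's own z axis and vertical below 0.1 rad and contact force between case_a and keep_rack above 2.5 N) or ((horizontal distance between case_a and reject_rack_slot0 below 0.006 m or horizontal distance between case_a and reject_rack_slot1 below 0.006 m) and z of case_a in the frame of reject_rack between 0.003 and 0.009 m and angle between case_a's own z axis and vertical below 0.1 rad and contact force between case_a and reject_rack between 0.4 and 2.5 N)) and linear speed of each of case_a, case_b below 0.02 m/s and (((horizontal distance between case_b and keep_rack_slot0 below 0.006 m or horizontal distance between case_b and keep_rack_slot1 below 0.006 m) and z of case_b in the frame of keep_rack between 0.003 and 0.009 m and angle between case_b's own z axis and vertical below 0.1 rad and contact force between case_b and keep_rack above 2.5 N) or ((horizontal distance between case_b and reject_rack_slot0 below 0.006 m or horizontal distance between case_b and reject_rack_slot1 below 0.006 m) and z of case_b in the frame of reject_rack between 0.003 and 0.009 m and angle between case_b's own z axis and vertical below 0.1 rad and contact force between case_b and reject_rack between 0.4 and 2.5 N))); the robot touches nothing.
It fails at once if a case is raised 80 mm or more above the table (height (world z) of any of case_a, case_b above 0.08 m).
It fails at once if a case is pressed against a sorting rack (metal or wooden) with more than 20 N (contact force between any of case_a, case_b and keep_rack above 20 N or contact force between any of case_a, case_b and reject_rack above 20 N).
It fails at once if a case is let go more than about 1 cm above where it stands ((height (world z) of case_a above 0.018 m and contact force between the fingers and case_a below 0.02 N) or (height (world z) of case_b above 0.018 m and contact force between the fingers and case_b below 0.02 N)).
It fails at once if a case is tipped by more than 0.35 rad (angle between any of case_a, case_b's own z axis and vertical above 0.35 rad).
It fails at once if the torch, brush or white bottle is moved by more than 20 mm (distance of any of torch, brush, spray from where it was at the start of the episode above 0.02 m).
It also fails if it takes over 61 s, if anything falls off the work surface, if the arm or the gripper's body presses on something with over 40 N, if the wrist force passes 120 N, or if a joint passes its speed limit or range.

## Robot

A 6-joint arm with a two-finger parallel gripper is mounted at the origin on the work surface. World frame = base frame: x ahead of the robot, y to its left, z up, the work surface at z = 0. Lengths are in m, angles in degrees, forces in N, time in s.
With the tool pointing down it reaches from about 0.25 to 0.725 m from the base axis. Payload 9.7 kg.
Tool frame: the origin (TCP) lies at the very end of the fingers, on their centre line; the grasp point (between the pads) lies 19 mm behind it; z points along the fingers, y is the line along which they close (so a half turn about z gives the same grasp; the last joint's range is limited). The gripper opens to 85 mm and grips with 20 to 120 N. Pads are 22 mm wide; open, the fingers measure 114 mm over their backs; the gripper's body (76 mm by 85 mm) begins 54 mm behind the grasp point. The pads swing forward as they close: fully open they stand 13 mm farther back than shut.
Start: joints at [73.625, 4.979, 10.078, 95.1, 0, 90], TCP at [0.155, 0.528, 0.231] pointing down, gripper open.
Joint ranges: [-179.16, 179.16], [-48.56, 103.87], [-65.8, 70.77], [-126.05, 130.52], [-82.76, 87.17], [-180, 180]. Speed limits (degrees/s): [127.2, 127.2, 147.25, 180, 180, 180].

## Interface

Orientations are given as [roll, pitch, yaw] about the fixed x, y, z axes, in that order (R = Rz(yaw) Ry(pitch) Rx(roll)).
In Python, from workcell import bot, viewer, finder gives the robot as it stands. The module is installed in compiled form; this text tells all that it offers.
- The arm moves only by the shell command python3 -m inch 'ROWS' [FORCE]. ROWS is JSON, a list that holds one entry, the list of rows, each a list of 7 numbers: the opening in per cent of the stroke, from 0 (shut) to 100 (fully open), then the shift along the tool's x, y, z in mm, then the turn, a rotation vector about the tool's x, y, z in degrees. In form: [[[grip, tx, ty, tz, ax, ay, az], ...]]. A call has 1 to 8 rows; each row shifts and turns the commanded pose from where the row before left it, along the tool's axes as they then stand; what a row does not reach is not made up. A row lasts 1/8 s, in which the tool goes at most 62.5 mm and 10.7 degrees, less where a joint would pass 70% of its speed; a pose out of reach is approached as far as the arm can. A call with a gripper value outside its range is refused whole. The fingers move at their own pace and stop on an object; FORCE is the grip in N (left out, the last holds). Time passes only in rows, so rows that do not move let the fingers close. It gives the time, the measured TCP pose, the force, the opening and the grip force at its end, in the units of the state.
- bot.get_obs(): the state, without advancing time (a new reading comes with each control period).
- viewer.camera(name): name is "scene" or "top" or "wrist"; returns a dict with "pixels" (480x640x3 uint8, red, green, blue), "vfov" (degrees; the focal length in pixels is half the picture's height over the tangent of half this angle, whatever the lens; pixels are square), "cx", "cy" (the principal point, pixels), "R" (3x3) and "t" (3): a world point X has camera coordinates R X + t. Camera axes: x right, y down, z forward; pixel columns grow to the right and rows downward; lengths in m; the calibration is good to about 2 mm. A picture is of the moment at which its call begins. There is no depth.
- bot.job_done(): hands the job in; it is judged then, once.
Trained networks look in the newest picture that a camera, given by its name, has taken for a name from the list of things; names that differ only in an ending like _2 or _b are one class to them, and where a whole thing is asked for, a point or a joint stands for the part that bears it (a point fixed in the world has none). Each returns a list of dicts, best first, with "conf" (0 to 1); they miss things now and then, are a little off and sometimes report something else, mostly with a low value. They report only what shows in the picture. A call takes as long as a camera call.
- finder.outline_of(camera, thing): "pixels" (480x640 bool, what is visible of it) and "extent" ([centre column, centre row, width, height] in pixels, round what is visible of it).
- finder.mark_of(camera, thing): "position" ([column, row] in pixels: a listed point, or the origin of a listed thing).
The state is a dict: "time": time; "q": joint angles; "qd": joint speeds; "joint_efforts": joint torques, N m; "ee_pos": TCP position; "tcp_rot": TCP orientation; "wrist_force": force on the tool from outside, world axes, zero at the start; "torque": the same for the moment, N m; "opening": finger opening in m; "grasp_force": force on a finger pad.
Only numpy, scipy, OpenCV 4.12 (cv2) and the standard library are available. Lean on these libraries where they do the work, as an engineer would, in place of code of your own. Each camera call takes 0.05 s, during which the arm holds its last target. There are 200 camera calls.

## Working session

There is one attempt and no reset: what is moved stays moved. The work goes in short steps, Python scripts to look and compute and a shell command to move; the robot and the scene stay as the last step left them, time stands still between calls to the robot, and variables do not carry over. Pictures are saved under pics/ and viewed, at most 10 in all, crops included, and the job is handed in when it is done.

```bash
mkdir -p pics
cat > h.py <<'E'
import numpy as np, cv2
from workcell import bot, viewer, finder
def K(c):
    f=240/np.tan(np.radians(c['vfov'])/2); return f
def ray(c,px,z):
    f=K(c); R=np.array(c['R']);t=np.array(c['t'])
    d=R.T@np.array([(px[0]-c['cx'])/f,(px[1]-c['cy'])/f,1.]); o=-R.T@t
    return o+d*(z-o[2])/d[2]
def proj(c,X):
    X=np.atleast_2d(X); p=X@np.array(c['R']).T+np.array(c['t']); f=K(c)
    return np.c_[f*p[:,0]/p[:,2]+c['cx'],f*p[:,1]/p[:,2]+c['cy']]
E
python3 - <<'E'
from h import *
o=bot.get_obs(); print({k:np.round(v,3) for k,v in o.items()})
ims=[]
for n in ['top','scene']:
    c=viewer.camera(n); cv2.imwrite(f'pics/{n}0.png',c['pixels'][:,:,::-1])
    print(n,c['vfov'],c['cx'],c['cy'],np.round(-np.array(c['R']).T@np.array(c['t']),3))
    for th,z in [('case_a',.006),('source_rack',0),('keep_rack',0),('reject_rack',0),('keep_rack_slot0',.006),('keep_rack_slot1',.006),('reject_rack_slot0',.006),('reject_rack_slot1',.006),('torch',0),('brush',0),('spray',0)]:
        for m in finder.mark_of(n,th)[:3]: print(th,np.round(m['position']),round(m['conf'],2),np.round(ray(c,m['position'],z),4))
E
```

```text
{'time': np.float64(0.0), 'q': array([73.625,  5.01 , 10.034, 95.099, -0.   , 90.   ]), 'qd': array([ 0.04 ,  0.008, -0.121,  0.073,  0.075, -0.011]), 'joint_efforts': array([ 1.0000e-03, -5.2038e+01,  4.6482e+01,  1.6000e-02, -0.0000e+00,
       -0.0000e+00]), 'ee_pos': array([0.155, 0.527, 0.231]), 'tcp_rot': array([-179.925,    0.   ,  163.625]), 'wrist_force': array([-0.157, -0.067,  0.32 ]), 'torque': array([ 0.038,  0.011, -0.008]), 'grasp_force': np.float64(0.0), 'opening': np.float64(0.086)}
top 56.546625326343445 315.86938192338846 237.23401840700723 [ 0.472 -0.017  0.851]
case_a [348. 245.] 0.83 [ 0.6052 -0.0353  0.006 ]
case_a [337. 328.] 0.78 [ 0.45   -0.0152  0.006 ]
source_rack [340. 287.] 0.81 [ 0.5266 -0.0211  0.    ]
keep_rack [179. 304.] 0.66 [0.4901 0.2875 0.    ]
reject_rack [460. 268.] 0.96 [ 0.5631 -0.2472  0.    ]
keep_rack_slot0 [196. 305.] 0.67 [0.4895 0.2519 0.006 ]
keep_rack_slot0 [156. 308.] 0.63 [0.4835 0.3281 0.006 ]
keep_rack_slot1 [196. 305.] 0.67 [0.4895 0.2519 0.006 ]
keep_rack_slot1 [156. 308.] 0.63 [0.4835 0.3281 0.006 ]
reject_rack_slot0 [449. 268
[... 993 characters left out ...]
.] 0.75 [0.4946 0.2554 0.006 ]
keep_rack_slot0 [484. 334.] 0.7 [0.4842 0.3266 0.006 ]
keep_rack_slot1 [450. 309.] 0.75 [0.4946 0.2554 0.006 ]
keep_rack_slot1 [484. 334.] 0.7 [0.4842 0.3266 0.006 ]
reject_rack_slot0 [266. 174.] 0.92 [ 0.5654 -0.2894  0.006 ]
reject_rack_slot0 [485. 334.] 0.74 [0.4843 0.3276 0.006 ]
reject_rack_slot0 [281. 186.] 0.67 [ 0.5596 -0.2272  0.006 ]
reject_rack_slot1 [266. 174.] 0.92 [ 0.5654 -0.2894  0.006 ]
reject_rack_slot1 [485. 334.] 0.74 [0.4843 0.3276 0.006 ]
reject_rack_slot1 [281. 186.] 0.67 [ 0.5596 -0.2272  0.006 ]
torch [216. 234.] 0.89 [ 0.7485 -0.1371  0.    ]
brush [296. 350.] 0.93 [0.7563 0.2065 0.    ]
spray [204. 210.] 0.58 [ 0.7361 -0.2286  0.    ]
```

View pics/top0.png

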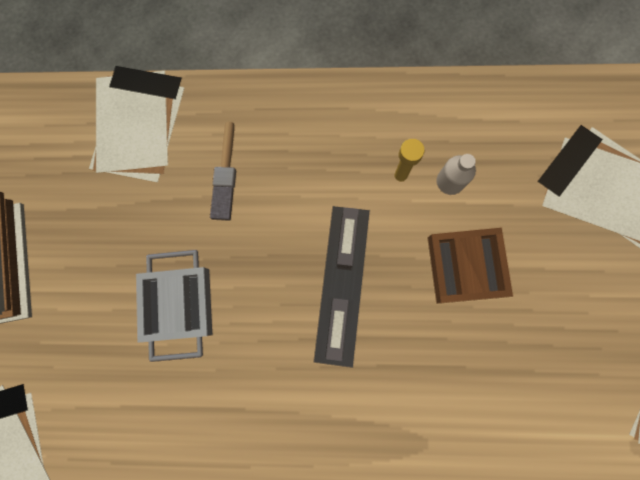

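View pics/scene0.png

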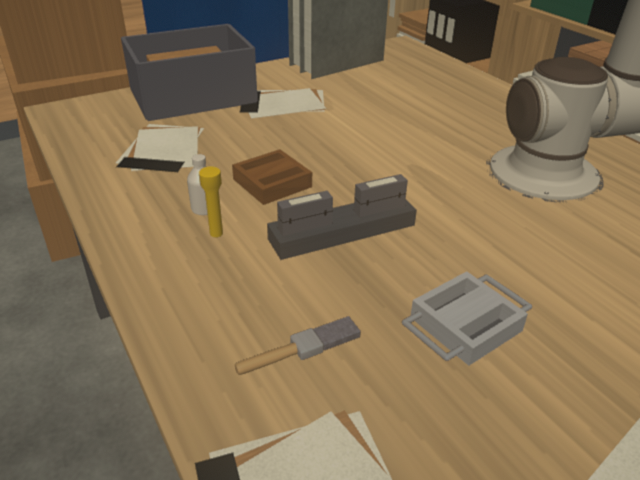

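The top view shows the source rack at about (341,287) with its cases at (348,240) and (337,329). The hooped rack is at (173,304) with slots at 150 and 191, and the wooden rack is at (470,265) with slots at 448 and 490. The other objects are further back. The scene view agrees with this.

```bash
cat >> h.py <<'E'
from scipy.optimize import minimize
def boxpts(L,W,z0,z1): return np.array([[a*L/2,b*W/2,z] for a in(-1,1) for b in(-1,1) for z in(z0,z1)])
def place(P,p):
    c,s=np.cos(p[2]),np.sin(p[2]); return np.c_[p[0]+c*P[:,0]-s*P[:,1],p[1]+s*P[:,0]+c*P[:,1],P[:,2]]
def sil(cam,boxes,p,S=4):
    im=np.zeros((480*S,640*S),np.uint8)
    for B in boxes:
        h=cv2.convexHull(proj(cam,place(B,p)).astype(np.float32))
        cv2.fillConvexPoly(im,np.round(((h+.5)*S-.5)*16).astype(np.int32),255,shift=4)
    return cv2.resize(im,(640,480),interpolation=cv2.INTER_AREA)/255.
def fit(views,boxes,p0):
    def cost(p): return sum(np.abs(sil(c,boxes,p)-m).sum() for c,m in views)/sum(m.sum() for c,m in views)
    st=np.array(p0)+np.array([[0,0,0],[.006,0,0],[0,.006,0],[0,0,.06]])
    r=minimize(cost,p0,method='Nelder-Mead',options=dict(initial_simplex=st,xatol=1e-5,fatol=1e-5))
    return r.x,r.fun
E
python3 - <<'E'
from h import *
C={n:viewer.camera(n) for n in('top','scene')}
def mask(n,th,k=1):
    m=np.zeros((480,640),bool)
    for d in finder.outline_of(n,th)[:k]: m|=np.array(d['pixels'],bool)
    return m
case=lambda x:boxpts(.1,.026,.006,.096)+[x,0,0]
for nm,p0 in [('source_rack',(.53,-.025,np.radians(-7.4))),('keep_rack',(.487,.29,.05)),('reject_rack',(.568,-.257,.1))]:
    L,W=(.286,.07) if nm[0]=='s' else (.126,.128)
    B=[boxpts(L,W,0,.038)]
    vs=[]
    for n in C:
        m=mask(n,nm)
        if nm[0]=='s': m|=mask(n,'case_a',2)
        m=m.astype(np.uint8)
        if nm[0]=='k': m=cv2.morphologyEx(m,cv2.MORPH_CLOSE,np.ones((3,3)));m=cv2.morphologyEx(m,cv2.MORPH_OPEN,np.ones((11,11)))
        vs.append((C[n],m.astype(float)))
    if nm[0]=='s': B+= [case(.079),case(-.079)]
    for k,v in [('both',vs),('top',vs[:1]),('scene',vs[1:])]:
        p,f=fit(v,B,p0); print(nm,k,np.round(p[:2],4),np.round(np.degrees(p[2]),2),round(f,3))
E
```

```text
source_rack both [ 0.5292 -0.024 ] -6.44 0.027
source_rack top [ 0.5292 -0.0239] -6.42 0.019
source_rack scene [ 0.5292 -0.0243] -6.32 0.033
keep_rack both [0.4896 0.2899] 5.88 0.036
keep_rack top [0.4897 0.29  ] 5.74 0.022
keep_rack scene [0.4893 0.2902] 6.21 0.047
reject_rack both [ 0.5661 -0.2567] 5.71 0.031
reject_rack top [ 0.5664 -0.2568] 5.57 0.028
reject_rack scene [ 0.5655 -0.2578] 5.99 0.033
```

```bash
python3 -m inch '[[[60,-39.7,-39.7,0,0,0,0],[60,-39.7,-39.7,0,0,0,0],[60,-39.7,-39.7,0,0,0,0],[60,-39.7,-39.7,0,0,0,0],[60,-39.7,-39.7,0,0,0,0],[60,-39.7,-39.7,0,0,0,0],[60,-39.7,-39.7,0,0,0,0],[60,-39.7,-39.7,0,0,0,0]]]' 30
python3 -m inch '[[[60,-39.7,-39.7,0,0,0,0],[60,-39.7,-39.7,0,0,0,0],[60,-39.7,-39.7,0,0,0,0],[60,0,0,0,0,0,10.6],[60,0,0,0,0,0,10.6],[60,0,0,0,0,0,10.6],[60,0,0,0,0,0,10.6],[60,0,0,0,0,0,10.6]]]'
python3 -m inch '[[[60,0,0,0,0,0,10.6],[60,0,0,0,0,0,10.6],[60,0,0,0,0,0,10.6],[60,0,0,0,0,0,10.6],[60,0,0,0,0,0,10.6],[60,0,0,0,0,0,10.6],[60,0,0,0,0,0,10.6],[60,0,0,0,0,0,10.6]]]'
python3 -m inch '[[[60,0,0,0,0,0,10.6],[60,0,0,0,0,0,10.6],[60,0,0,0,0,0,10.6],[60,0,0,0,0,0,0]]]'
python3 - <<'E'
from h import *
o=bot.get_obs(); print({k:np.round(v,4) for k,v in o.items()})
c=viewer.camera('wrist'); cv2.imwrite('pics/w1.png',c['pixels'][:,:,::-1])
print(c['vfov'],c['cx'],c['cy'],np.round(-np.array(c['R']).T@np.array(c['t']),4)); print(np.round(c['R'],3))
for a in finder.mark_of('wrist','case_a')[:3]: print(a['conf'],a['position'],ray(c,a['position'],.006))
E
```

```text
time: 2.7
ee_pos: [0.3708, 0.1317, 0.2316]
tcp_rot: [180.0, 0.0, 163.6]
wrist_force: [0.4, 1.6, 0.1]
opening: 0.051
grasp_force: 0.0
time: 3.7
ee_pos: [0.4509, -0.0145, 0.2313]
tcp_rot: [180.0, 0.0, 110.3]
wrist_force: [-0.1, -0.3, 0.8]
opening: 0.0514
grasp_force: 0.0
time: 4.7
ee_pos: [0.4509, -0.0144, 0.2314]
tcp_rot: [180.0, -0.0, 25.5]
wrist_force: [0.7, -0.1, -1.1]
opening: 0.0513
grasp_force: 0.0
time: 5.2
ee_pos: [0.4493, -0.0335, 0.2313]
tcp_rot: [-179.2, 0.0, -4.7]
wrist_force: [0.3, -0.3, -0.6]
opening: 0.051
grasp_force: 0.0
{'time': np.float64(5.2), 'q': array([ -4.763 ,  -8.5474,  -3.1005,  95.45  ,   0.7921, 179.9142]), 'qd': array([ 1.1613,  0.0875,  0.0633, -0.0635,  0.073 ,  1.8953]), 'joint_efforts': array([-7.78700e-01, -3.69901e+01,  4.64134e+01,  4.80000e-03,
        4.03000e-02, -4.08500e-01]), 'ee_pos': array([ 0.4493, -0.0335,  0.2313]), 'tcp_rot': array([-1.792079e+02,  1.900000e-03, -4.677200e+00]), 'wrist_force': array([ 0.3169, -0.2785, -0.6081]), 'torque': array([0.0035, 0.0318, 0.0147]), 'grasp_force': np.float64(0.0), 'opening': np.float64(0.051)}
67.70622685968345 317.24394842135933 240.03771701461434 [ 0.5175 -0.0404  0.3734]
[[-0.083 -0.996 -0.015]
 [-0.961  0.076  0.268]
 [-0.266  0.036 -0.963]]
0.88 [308.2, 40.3] [ 0.60754007 -0.03401313  0.006     ]
0.78 [302.5, 209.0] [ 0.45081475 -0.01400497  0.006     ]
0.17 [304.2, 127.3] [ 0.53152802 -0.02326118  0.006     ]
```

View pics/w1.png

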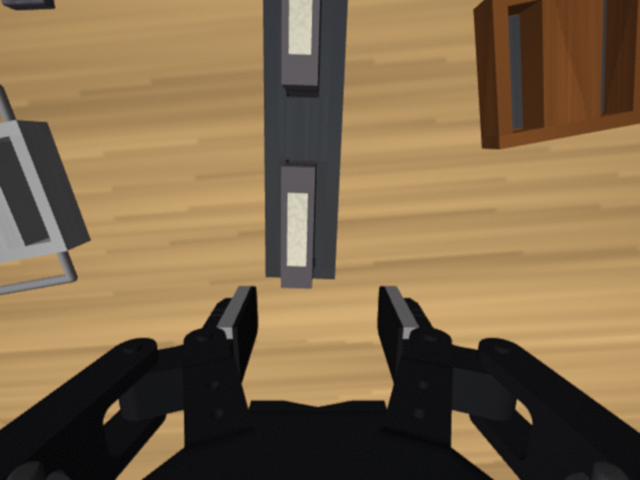

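The wrist view shows the near case at about (298,225) and the far one at (300,45). Joint 6 is at its limit, so I'll turn back to the other yaw (about 173.6°).

```bash
cat >> h.py <<'E'
from scipy.spatial.transform import Rotation as Ro
def go(x,y,z,yaw):
    o=bot.get_obs(); R=Ro.from_euler('xyz',o['tcp_rot'],degrees=True); T=Ro.from_euler('xyz',[180,0,yaw],degrees=True)
    print('shift mm',np.round(R.inv().apply(np.array([x,y,z])-o['ee_pos'])*1e3,1),'turn',np.round((R.inv()*T).as_rotvec(degrees=True),2),
      'wf',np.round(o['wrist_force'],2),'q6',round(o['q'][5],1))
E
python3 -m inch '[[[60,0,0,0,0,0,-10.5],[60,0,0,0,0,0,-10.5],[60,0,0,0,0,0,-10.5],[60,0,0,0,0,0,-10.5],[60,0,0,0,0,0,-10.5],[60,0,0,0,0,0,-10.5],[60,0,0,0,0,0,-10.5],[60,0,0,0,0,0,-10.5]]]'
python3 -m inch '[[[60,0,0,0,0,0,-10.5],[60,0,0,0,0,0,-10.5],[60,0,0,0,0,0,-10.5],[60,0,0,0,0,0,-10.5],[60,0,0,0,0,0,-10.5],[60,0,0,0,0,0,-10.5],[60,0,0,0,0,0,-10.5],[60,0,0,0,0,0,-10.5]]]'
python3 -m inch '[[[60,0,0,0,0,0,-10.2],[60,0,0,0,0,0,0]]]'
python3 -c "
from h import *
go(.4507,-.0150,.13,173.56)"
```

```text
time: 6.3
ee_pos: [0.4494, -0.0323, 0.2313]
tcp_rot: [-179.9, -0.8, 79.7]
wrist_force: [1.1, 0.1, 0.5]
opening: 0.0512
grasp_force: 0.0
time: 7.3
ee_pos: [0.4494, -0.0323, 0.2313]
tcp_rot: [179.2, -0.2, 163.7]
wrist_force: [-0.0, -0.2, -0.2]
opening: 0.0516
grasp_force: 0.0
time: 7.55
ee_pos: [0.4494, -0.0324, 0.2313]
tcp_rot: [179.2, -0.0, 173.5]
wrist_force: [-0.3, 0.7, 0.2]
opening: 0.0512
grasp_force: 0.0
shift mm [  0.7  16.  101.5] turn [ 0.79 -0.03 -0.03] wf [-0.29  0.66  0.18] q6 1.8
```

```bash
python3 -m inch '[[[60,0.7,16,50,0.8,0,0],[60,0,0,50,0,0,0],[60,0,0,0,0,0,0]]]'
python3 - <<'E'
from h import *
go(.4507,-.0150,.054,173.56)
c=viewer.camera('wrist'); cv2.imwrite('pics/w2.png',c['pixels'][:,:,::-1])
E
```

```text
time: 7.92
ee_pos: [0.4483, -0.0157, 0.1285]
tcp_rot: [-180.0, -0.4, 173.4]
wrist_force: [0.2, -0.1, 1.2]
opening: 0.0514
grasp_force: 0.0
shift mm [-2.8  1.  74.5] turn [-0.03 -0.39 -0.16] wf [ 0.22 -0.05  1.21] q6 4.6
```

View pics/w2.png

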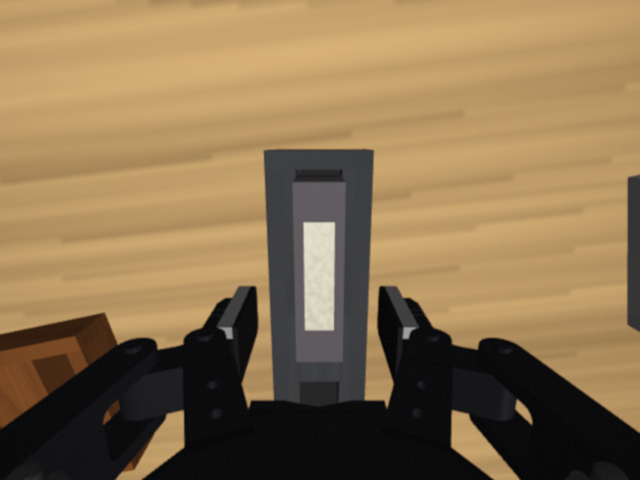

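The case sits centred between the fingers (case at 293–345, fingers at 250 and 385) and parallel to them. I'll descend and grip.

```bash
python3 -m inch '[[[60,-2.8,1,30,0,-0.4,-0.2],[60,0,0,30,0,0,0],[60,0,0,14,0,0,0],[60,0,0,0,0,0,0]]]'
python3 -c "
from h import *
go(.4507,-.0150,.054,173.56)"
```

```text
time: 8.48
ee_pos: [0.4542, -0.0156, 0.0586]
tcp_rot: [-180.0, 0.4, 173.7]
wrist_force: [0.1, 0.3, 0.5]
opening: 0.0516
grasp_force: 0.0
shift mm [3.5 0.2 4.5] turn [-0.    0.4   0.16] wf [0.06 0.26 0.54] q6 4.3
```

```bash
python3 -m inch '[[[60,3,0,4,0,0.4,0.1],[60,0,0,0,0,0,0],[60,0,0,0,0,0,0]]]' >/dev/null
python3 -c "
from h import *
go(.4507,-.0150,.054,173.56)"
python3 -m inch '[[[20,0,0,0,0,0,0],[20,0,0,0,0,0,0],[20,0,0,0,0,0,0],[20,0,0,0,0,0,0],[20,0,0,0,0,0,0]]]' 40
python3 -c "
from h import *
go(.4507,-.0150,.054,173.56)"
```

```text
shift mm [0.3 0.2 0. ] turn [-0.    0.01  0.11] wf [ 0.6  -0.48 -0.1 ] q6 4.4
time: 9.48
ee_pos: [0.4509, -0.0152, 0.0538]
tcp_rot: [-180.0, -0.0, 173.7]
wrist_force: [0.5, 0.2, 5.4]
opening: 0.0259
grasp_force: 40.2
shift mm [ 0.2  0.2 -0.2] turn [-0.   -0.    0.11] wf [0.53 0.25 5.38] q6 4.4
```

```bash
python3 -m inch '[[[20,0,0,-10,0,0,0],[20,0,0,-18,0,0,0],[20,0,0,-18,0,0,0],[20,0,0,0,0,0,0],[20,0,0,0,0,0,0]]]'
for i in 1 2; do python3 -m inch '[[[20,0,0,0,0,0,0]]]' ; done
python3 - <<'E'
from h import *
o=bot.get_obs(); print({k:np.round(v,3) for k,v in o.items()})
c=viewer.camera('wrist'); cv2.imwrite('pics/w3.png',c['pixels'][:,:,::-1])
for k in range(4):
    o=bot.get_obs();print(np.round(o['wrist_force'],2)); viewer.camera('wrist')
E
```

```text
time: 10.1
ee_pos: [0.4507, -0.0152, 0.0994]
tcp_rot: [-180.0, -0.0, 173.7]
wrist_force: [-1.7, -0.6, -1.8]
opening: 0.026
grasp_force: 39.7
time: 10.22
ee_pos: [0.4504, -0.0152, 0.0989]
tcp_rot: [-180.0, -0.1, 173.7]
wrist_force: [-0.0, -0.6, -1.7]
opening: 0.0254
grasp_force: 39.7
time: 10.35
ee_pos: [0.4505, -0.0152, 0.099]
tcp_rot: [-180.0, -0.1, 173.7]
wrist_force: [-0.4, -0.6, -0.4]
opening: 0.0255
grasp_force: 39.7
{'time': np.float64(10.35), 'q': array([-1.9350e+00, -9.1250e+00, -1.8232e+01,  8.0976e+01, -3.0000e-03,
        4.3950e+00]), 'qd': array([-0.014, -0.132,  0.272, -0.017,  0.006,  0.117]), 'joint_efforts': array([ 1.0000e-03, -3.7487e+01,  4.7632e+01,  1.6000e-02, -0.0000e+00,
       -0.0000e+00]), 'ee_pos': array([ 0.45 , -0.015,  0.099]), 'tcp_rot': array([-1.79991e+02, -8.30000e-02,  1.73670e+02]), 'wrist_force': array([-0.379, -0.6  , -0.411]), 'torque': array([-0.029, -0.049, -0.048]), 'grasp_force': np.float64(39.721), 'opening': np.float64(0.026)}
[-0.96 -0.31 -1.88]
[-0.26  0.11 -1.17]
[-0.5  -0.34 -2.  ]
[-0.21  0.7  -1.46]
```

It weighs about 1.4 N, so this case is empty and goes to the wooden rack. I'll stop beside that rack to look at it with the wrist camera.

```bash
python3 -m inch '[[[20,-8,-33,-4,0,0,0],[20,-9,-33,-4,0,0,0],[20,-9,-33,0,0,0,0],[20,-9,-33,0,0,0,0],[20,-40,6,0,0,0,-4],[20,-40,3,0,0,0,-4],[20,-40,1,0,0,0,-4],[20,0,0,0,0,0,0]]]'
python3 -m inch '[[[20,0,0,0,0,0,0],[20,0,0,0,0,0,0]]]' >/dev/null
python3 - <<'E'
from h import *
go(.59,-.15,.107,185.7)
for k in range(3): print(np.round(bot.get_obs()['wrist_force'],2)); c=viewer.camera('wrist')
cv2.imwrite('pics/w4.png',c['pixels'][:,:,::-1])
np.savez('c4.npz',**{k:c[k] for k in c})
m=finder.outline_of('wrist','reject_rack'); print([(d['conf'],d['extent']) for d in m][:2])
np.save('m4.npy',m[0]['pixels'])
for a in finder.mark_of('wrist','reject_rack_slot0')[:3]: print(a['conf'],a['position'],ray(c,a['position'],.006))
E
```

```text
time: 11.6
ee_pos: [0.5931, -0.1449, 0.1059]
tcp_rot: [180.0, -0.1, -174.2]
wrist_force: [-0.5, -0.9, -1.4]
opening: 0.0251
grasp_force: 40.0
shift mm [ 1.3 -4.6  0.7] turn [-0.   -0.03 -0.06] wf [-0.75 -0.05 -1.14] q6 -19.4
[-0.75 -0.05 -1.14]
[ 0.57 -0.08 -2.14]
[-0.16 -0.1  -0.48]
[(0.9, [132.8, 184.8, 255.8, 211.2])]
0.81 [101.4, 188.9] [ 0.57009594 -0.29430156  0.006     ]
0.75 [214.3, 186.7] [ 0.5611241  -0.21786167  0.006     ]
```

View pics/w4.png

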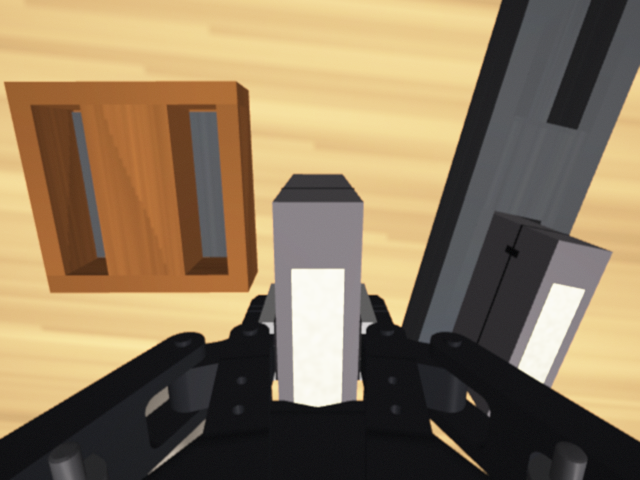

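The whole wooden rack shows at (5–257, 82–292). The held case is upright and centred, with its front top edge near row 202. I'll fit both precisely.

Run:
```python
from h import *
c=dict(np.load('c4.npz')); m=np.load('m4.npy').astype(float); o=bot.get_obs()
p,f=fit([(c,m)],[boxpts(.126,.128,0,.038)],(.566,-.257,.1)); print('finder fit',np.round(p[:2],4),np.degrees(p[2]),f)
# colour mask
hsv=cv2.cvtColor(c['pixels'],cv2.COLOR_RGB2HSV); g=c['pixels'].astype(float)
# edge-based: rim line positions of top face along model, subpixel gradient search
gray=cv2.GaussianBlur(cv2.cvtColor(c['pixels'],cv2.COLOR_RGB2GRAY).astype(np.float32),(0,0),1)
def segs():
    S=[]
    for yc in(-.038,.038):
        a,b=.0508,.0138; q=[(-a,yc-b),(a,yc-b),(a,yc+b),(-a,yc+b)]
        S+=[(q[i],q[(i+1)%4]) for i in range(4)]
    q=[(-.063,-.064),(.063,-.064),(.063,.064),(-.063,.064)]; S+=[(q[i],q[(i+1)%4]) for i in range(4)]
    return S
def res(p,w):
    out=[]
    for i,(A,B) in enumerate(segs()):
        s=np.linspace(.08,.92,25)[:,None]; P=np.array(A)+s*(np.array(B)-A); P=np.c_[P,np.full(25,.038)]
        u=proj(c,place(P,p)); d=u[-1]-u[0]; n=np.array([-d[1],d[0]])/np.hypot(*d)
        k=np.arange(-w,w+.01,.25); q=u[:,None]+k[None,:,None]*n
        v=cv2.remap(gray,q[...,0].astype(np.float32),q[...,1].astype(np.float32),cv2.INTER_LINEAR)
        gr=np.abs(np.gradient(v,axis=1)).mean(0); j=gr[2:-2].argmax()+2
        out.append((i,k[j],gr[j]))
    return np.array(out)
from scipy.optimize import least_squares
for w in(5,3,2):
    r0=res(p,w); use=r0[:,2]>1.0
    # gauss-newton on offsets
    def model(pp):
        o=[]
        for A,B in segs():
            P=np.array([A,B]);P=np.c_[P,[.038]*2];u=proj(c,place(P,p));d=u[1]-u[0];n=np.array([-d[1],d[0]])/np.hypot(*d)
            o.append(((proj(c,place(P,pp))-u)@n))
        return np.array(o)
    L=least_squares(lambda pp:((model(pp)-r0[:,1:2])[use]).ravel(),p,loss='soft_l1',f_scale=.5); p=L.x
    print('edge fit',np.round(p[:2],4),np.degrees(p[2]),np.round(r0[:,1],2),np.round(r0[:,2],1))
for y in(-.038,.038): print('slot',np.round(place(np.array([[0,y,0]]),p)[0],4))
z=o['ee_pos'][2]+.0422
col=gray[150:260,305:330].mean(1); gg=np.gradient(col); print('rows',[(150+i,round(float(gg[i]),1)) for i in np.argsort(-np.abs(gg))[:8]])
for r in(187,202): 
    X=ray(c,(317.5,r),z); R=Ro.from_euler('xyz',o['tcp_rot'],degrees=True); print(r,np.round(R.inv().apply(X-o['ee_pos'])*1e3,1))
row=gray[215:235,255:380].mean(0); gg=np.gradient(row); print('cols',[(255+i,round(float(gg[i]),1)) for i in np.argsort(-np.abs(gg))[:8]])
go(.59,-.15,.107,185.7)
```

```text
finder fit [ 0.5664 -0.2554] 5.708869294708483 0.01610143553896886
edge fit [ 0.5658 -0.2558] 5.669941138368237 [ 0.   -1.5  -0.5   1.    0.5  -1.25 -0.75  0.75 -0.5  -1.75 -1.    0.25] [3.7 4.5 2.2 2.6 3.7 5.1 2.2 3.4 7.3 7.  3.7 6.9]
edge fit [ 0.5658 -0.2557] 5.672503421630343 [-0.5  -0.75  0.25 -0.25  0.   -0.75 -0.5  -0.25 -0.75 -0.75 -0.5  -1.  ] [3.7 4.5 2.2 2.6 3.7 5.1 2.2 3.4 7.2 6.9 3.7 6.8]
edge fit [ 0.5658 -0.2557] 5.688673893213062 [-0.25 -0.75  0.   -0.5   0.   -0.75 -0.5  -0.25 -0.75 -0.75 -0.75 -1.  ] [3.7 4.5 2.2 2.6 3.7 5.1 2.2 3.4 7.2 6.9 3.7 6.8]
slot [ 0.5696 -0.2935  0.    ]
slot [ 0.562  -0.2179  0.    ]
rows [(np.int64(174), -40.8), (np.int64(173), -35.4), (np.int64(175), -29.3), (np.int64(202), 20.7), (np.int64(172), -19.6), (np.int64(201), 19.0), (np.int64(203), 13.9), (np.int64(176), -12.6)]
187 [ 55.    0.7 -42.2]
202 [ 50.8   0.7 -42.2]
cols [(np.int64(255), 39.8), (np.int64(256), 30.5), (np.int64(273), -23.2), (np.int64(272), -22.3), (np.int64(362), 18.6), (np.int64(363), 17.6), (np.int64(274), -13.9), (np.int64(257), 13.7)]
shift mm [ 1.7 -4.6  0.8] turn [-0.01 -0.   -0.04] wf [ 0.38 -1.03 -1.15] q6 -19.5
```

```bash
python3 -c "
from h import *
go(.5703,-.2943,.092,185.69)"
```

```text
shift mm [  35.5 -146.2   15.9] turn [-0.01 -0.   -0.03] wf [ 0.38 -1.03 -1.15] q6 -19.5
```

```bash
python3 -m inch '[[[20,9,-36.5,0,0,0,0],[20,9,-36.5,0,0,0,0],[20,9,-36.5,0,0,0,0],[20,8.5,-36.7,6,0,0,0],[20,0,0,9.5,0,0,0],[20,0,0,0,0,0,0],[20,0,0,0,0,0,0],[20,0,0,0,0,0,0]]]'
python3 -c "
from h import *
go(.5703,-.2943,.089,185.69)"
```

```text
time: 13.1
ee_pos: [0.571, -0.2934, 0.0925]
tcp_rot: [-180.0, 0.0, -174.3]
wrist_force: [-0.8, -0.4, -1.2]
opening: 0.0254
grasp_force: 40.2
shift mm [ 0.8 -0.8  3.5] turn [-0.02  0.    0.05] wf [-0.83 -0.39 -1.17] q6 -32.9
```

```bash
python3 -m inch '[[[20,0.8,-0.8,3,0,0,0],[20,0,0,1.5,0,0,0],[20,0,0,0,0,0,0],[20,0,0,0,0,0,0]]]'
python3 -c "
from h import *
go(.5703,-.2943,.086,185.69)"
python3 -m inch '[[[20,0,0,1.5,0,0,0],[20,0,0,1,0,0,0],[20,0,0,0,0,0,0]]]'
python3 -c "
from h import *
go(.5703,-.2943,.0838,185.69)"
```

```text
time: 13.6
ee_pos: [0.5698, -0.2951, 0.0874]
tcp_rot: [180.0, -0.0, -174.3]
wrist_force: [-0.2, -0.5, -0.9]
opening: 0.0252
grasp_force: 40.2
shift mm [-0.5  0.7  1.4] turn [ 0.   -0.03 -0.02] wf [-0.17 -0.49 -0.9 ] q6 -33.0
time: 13.98
ee_pos: [0.5698, -0.295, 0.0847]
tcp_rot: [180.0, -0.0, -174.3]
wrist_force: [-0.2, -0.2, -2.2]
opening: 0.0253
grasp_force: 40.2
shift mm [-0.6  0.7  0.9] turn [ 0.01 -0.05 -0.02] wf [-0.19 -0.16 -2.15] q6 -33.0
```

```bash
python3 -m inch '[[[20,-0.4,0.5,0,0,0,0],[20,0,0,0,0,0,0]]]'
python3 -m inch '[[[20,0,0,1,0,0,0],[20,0,0,1,0,0,0],[20,0,0,0,0,0,0]]]'
python3 -c "
from h import *
go(.5703,-.2943,.082,185.69)"
```

```text
time: 14.22
ee_pos: [0.5702, -0.2945, 0.085]
tcp_rot: [180.0, -0.0, -174.3]
wrist_force: [0.2, -0.2, -1.8]
opening: 0.0254
grasp_force: 40.2
time: 14.6
ee_pos: [0.5701, -0.2945, 0.0828]
tcp_rot: [180.0, -0.0, -174.3]
wrist_force: [-0.4, -0.9, -1.0]
opening: 0.0258
grasp_force: 40.2
shift mm [-0.2  0.2  0.8] turn [ 0.01 -0.05 -0.02] wf [-0.42 -0.85 -1.01] q6 -33.0
```

```bash
for i in 1; do python3 -m inch '[[[20,0,0,2,0,0,0],[20,0,0,2,0,0,0],[20,0,0,0,0,0,0]]]'; done
python3 -c "
from h import *
go(.5703,-.2943,.0548,185.69)"
```

```text
time: 14.98
ee_pos: [0.5701, -0.2945, 0.0786]
tcp_rot: [180.0, -0.1, -174.3]
wrist_force: [-0.2, -0.3, -0.6]
opening: 0.0256
grasp_force: 40.2
shift mm [-0.3  0.1 23.8] turn [ 0.01 -0.05 -0.02] wf [-0.23 -0.3  -0.64] q6 -33.0
```

```bash
python3 -m inch '[[[20,0,0,3,0,0,0],[20,0,0,3,0,0,0],[20,0,0,3,0,0,0],[20,0,0,0,0,0,0]]]'
python3 -c "
from h import *
go(.5703,-.2943,.0548,185.69)"
python3 -m inch '[[[20,0,0,3,0,0,0],[20,0,0,3,0,0,0],[20,0,0,3,0,0,0],[20,0,0,0,0,0,0]]]'
python3 -c "
from h import *
go(.5703,-.2943,.0538,185.69)"
```

```text
time: 15.48
ee_pos: [0.57, -0.2944, 0.0695]
tcp_rot: [180.0, -0.1, -174.3]
wrist_force: [0.5, -0.2, -1.8]
opening: 0.0257
grasp_force: 40.2
shift mm [-0.3  0.1 14.7] turn [ 0.02 -0.06 -0.02] wf [ 0.55 -0.21 -1.83] q6 -33.0
time: 15.98
ee_pos: [0.57, -0.2944, 0.0605]
tcp_rot: [180.0, -0.1, -174.3]
wrist_force: [-0.4, 0.5, -2.1]
opening: 0.0249
grasp_force: 40.2
shift mm [-0.3  0.1  6.7] turn [ 0.02 -0.06 -0.02] wf [-0.38  0.49 -2.06] q6 -33.0
```

```bash
python3 -m inch '[[[20,0,0,2,0,0,0],[20,0,0,2,0,0,0],[20,0,0,1.5,0,0,0],[20,0,0,0,0,0,0],[20,0,0,0,0,0,0]]]'
python3 -m inch '[[[20,0,0,1,0,0,0],[20,0,0,0,0,0,0],[20,0,0,0,0,0,0]]]'
python3 -c "
from h import *
go(.5703,-.2943,.0538,185.69)"
```

```text
time: 16.6
ee_pos: [0.5702, -0.2946, 0.0555]
tcp_rot: [-180.0, -0.0, -174.3]
wrist_force: [-0.2, 0.5, -1.9]
opening: 0.0254
grasp_force: 40.2
time: 16.98
ee_pos: [0.5702, -0.2945, 0.0545]
tcp_rot: [180.0, -0.0, -174.3]
wrist_force: [-0.9, 0.3, -1.2]
opening: 0.0253
grasp_force: 40.2
shift mm [-0.1  0.2  0.7] turn [ 0.   -0.03 -0.02] wf [-0.85  0.32 -1.15] q6 -33.0
```

```bash
python3 -m inch '[[[20,0,0,1.2,0,0,0],[20,0,0,0,0,0,0],[20,0,0,0,0,0,0]]]'
python3 -m inch '[[[55,0,0,0,0,0,0],[55,0,0,0,0,0,0],[55,0,0,0,0,0,0],[55,0,0,-40,0,0,0],[55,0,0,-50,0,0,0],[55,0,0,0,0,0,0],[55,0,0,0,0,0,0]]]'
python3 - <<'E'
from h import *
go(.5703+.074,-.2943,.16,174)
c=viewer.camera('wrist'); cv2.imwrite('pics/w5.png',c['pixels'][:,:,::-1])
E
```

```text
time: 17.35
ee_pos: [0.5703, -0.2945, 0.0534]
tcp_rot: [-180.0, -0.0, -174.3]
wrist_force: [0.3, -0.3, -0.7]
opening: 0.0254
grasp_force: 40.3
time: 18.23
ee_pos: [0.5702, -0.2945, 0.1429]
tcp_rot: [180.0, -0.0, -174.3]
wrist_force: [-0.7, 0.6, -0.0]
opening: 0.0469
grasp_force: 0.0
shift mm [-73.7  -7.1 -17.1] turn [-0.   -0.04 11.67] wf [-0.65  0.57 -0.02] q6 -33.0
```

View pics/w5.png

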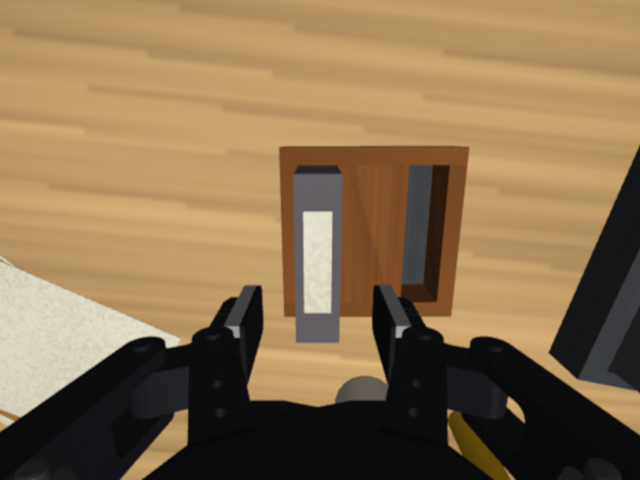

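The case is seated in the left slot (318,250) of the wooden rack. Next is the far case.

```bash
python3 -c "
from h import *
go(.6077,-.0327,.142,173.56)"
```

```text
shift mm [-6.350e+01  2.566e+02  2.000e-01] turn [ 0.03 -0.11 12.11] wf [ 0.23 -0.63 -0.82] q6 -33.0
```

```bash
python3 -m inch '[[[60,-10.6,42.8,0,0,0,0],[60,-10.6,42.8,0,0,0,0],[60,-10.6,42.8,0,0,0,0],[60,-10.6,42.8,0,0,0,0],[60,-10.6,42.8,0,0,0,0],[60,-10.5,42.6,0,0,0,0],[60,0,0,0,0,0,6],[60,0,0,0,0,0,6.1]]]'
python3 -m inch '[[[60,0,0,0,0,0,0],[60,0,0,0,0,0,0],[60,0,0,0,0,0,0]]]' 40
python3 - <<'E'
from h import *
go(.6077,-.0327,.054,173.56)
c=viewer.camera('wrist')
for a in finder.mark_of('wrist','case_a')[:3]: print(a['conf'],a['position'],ray(c,a['position'],.006))
print([d['extent'] for d in finder.outline_of('wrist','case_a')[:1]])
E
```

```text
time: 19.27
ee_pos: [0.6074, -0.032, 0.1414]
tcp_rot: [-180.0, -0.2, 173.5]
wrist_force: [0.8, -0.1, -0.6]
opening: 0.0509
grasp_force: 0.0
time: 19.65
ee_pos: [0.6079, -0.0331, 0.1429]
tcp_rot: [-180.0, -0.1, 173.6]
wrist_force: [0.5, -0.1, -0.2]
opening: 0.0513
grasp_force: 0.0
shift mm [ 0.2  0.4 88.9] turn [-0.01 -0.06  0.07] wf [ 0.55 -0.15 -0.21] q6 3.3
0.98 [318.7, 226.3] [ 0.60707077 -0.03091832  0.006     ]
[[318.4, 253.2, 49.1, 178.9]]
```

```bash
python3 -m inch '[[[60,0,0,30,0,0,0],[60,0,0,30,0,0,0],[60,0,0,20,0,0,0],[60,0,0,9,0,0,0],[60,0,0,0,0,0,0],[60,0,0,0,0,0,0]]]'
python3 -m inch '[[[20,0,0,0,0,0,0],[20,0,0,0,0,0,0],[20,0,0,0,0,0,0],[20,0,0,0,0,0,0],[20,0,0,0,0,0,0]]]' 40
python3 -m inch '[[[20,0,0,-10,0,0,0],[20,0,0,-18,0,0,0],[20,0,0,-17,0,0,0],[20,0,0,0,0,0,0],[20,0,0,0,0,0,0],[20,0,0,0,0,0,0]]]'
python3 - <<'E'
from h import *
F=[]
for k in range(6):
    F.append(bot.get_obs()['wrist_force']); viewer.camera('wrist')
print(np.round(F,2),np.mean(F,0)); go(.6,-.03,.1,173.56)
E
```

```text
time: 20.55
ee_pos: [0.6086, -0.0329, 0.0553]
tcp_rot: [-180.0, 0.1, 173.6]
wrist_force: [1.0, -0.1, -0.1]
opening: 0.0516
grasp_force: 0.0
time: 21.18
ee_pos: [0.6085, -0.033, 0.0551]
tcp_rot: [-180.0, 0.0, 173.6]
wrist_force: [-0.4, -1.6, 7.0]
opening: 0.0255
grasp_force: 40.5
time: 21.92
ee_pos: [0.6076, -0.0329, 0.0984]
tcp_rot: [-180.0, -0.1, 173.6]
wrist_force: [0.1, -0.7, -3.9]
opening: 0.0258
grasp_force: 39.9
[[ 0.11 -0.75 -3.94]
 [-0.44 -0.22 -4.66]
 [ 0.07 -0.12 -4.67]
 [-0.03  1.04 -3.95]
 [-0.04  0.39 -4.87]
 [ 0.62 -0.3  -4.33]] [ 0.04633345  0.00661966 -4.40360761]
shift mm [ 8.2  2.  -1. ] turn [-0.01 -0.05  0.01] wf [ 0.17 -0.04 -3.74] q6 3.3
```

It weighs about 4.4 N, so this case is full and goes to the hooped rack. I'll look at it from beside the rack first.

```bash
python3 -m inch '[[[20,12,20,-4,0,0,0],[20,22,36,-4,0,0,0],[20,22,36,0,0,0,0],[20,22,36,0,0,0,0],[20,22,36,0,0,0,0],[20,21,36.7,0,0,0,0],[20,0,0,0,0,0,-6.2],[20,0,0,0,0,0,-6.1]]]' 45
python3 -m inch '[[[20,0,0,0,0,0,0],[20,0,0,0,0,0,0],[20,0,0,0,0,0,0]]]'
python3 - <<'E'
from h import *
go(.51,.18,.107,185.9)
c=viewer.camera('wrist')
cv2.imwrite('pics/w6.png',c['pixels'][:,:,::-1])
np.savez('c6.npz',**{k:c[k] for k in c})
m=finder.outline_of('wrist','keep_rack'); print([(d['conf'],d['extent']) for d in m][:2])
np.save('m6.npy',m[0]['pixels'])
for a in finder.mark_of('wrist','keep_rack_slot0')[:3]: print(a['conf'],a['position'],ray(c,a['position'],.006))
E
```

```text
time: 23.22
ee_pos: [0.5094, 0.1814, 0.1076]
tcp_rot: [180.0, -0.0, -173.8]
wrist_force: [0.3, 0.3, -4.1]
opening: 0.0257
grasp_force: 46.7
time: 23.6
ee_pos: [0.5102, 0.1801, 0.1073]
tcp_rot: [180.0, -0.0, -174.2]
wrist_force: [-0.4, -0.4, -4.1]
opening: 0.0254
grasp_force: 46.7
shift mm [ 0.2 -0.1  0.3] turn [ 0.   -0.03 -0.11] wf [-0.41 -0.43 -4.09] q6 13.6
[(0.7, [504.0, 213.8, 242.5, 300.4])]
0.8 [420.9, 223.9] [0.49195255 0.25164049 0.006     ]
0.62 [531.6, 224.6] [0.48473993 0.328675   0.006     ]
```

View pics/w6.png

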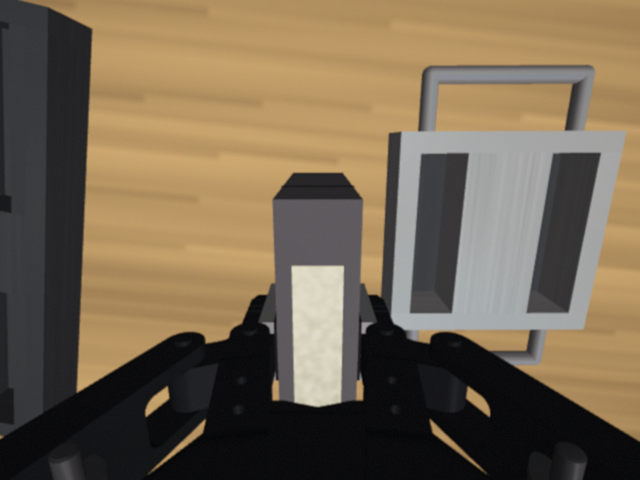

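The hooped rack is in full view at (385–622, 130–330) with its near slot at (435,232), and the case is upright with its front edge near row 199. I'll run the same edge fit.

Run:
```python
from h import *
from scipy.optimize import least_squares
c=dict(np.load('c6.npz')); o=bot.get_obs(); m=np.load('m6.npy').astype(np.uint8)
m=cv2.morphologyEx(cv2.morphologyEx(m,cv2.MORPH_CLOSE,np.ones((5,5))),cv2.MORPH_OPEN,np.ones((31,31))).astype(float)
p,f=fit([(c,m)],[boxpts(.126,.128,0,.038)],(.4895,.29,.1)); print('mask',np.round(p,4),round(f,3))
gray=cv2.GaussianBlur(cv2.cvtColor(c['pixels'],cv2.COLOR_RGB2GRAY).astype(np.float32),(0,0),1)
S=[]
for yc in(-.038,.038):
    a,b=.0508,.0138; q=[(-a,yc-b),(a,yc-b),(a,yc+b),(-a,yc+b)]; S+=[(q[i],q[(i+1)%4]) for i in range(4)]
q=[(-.063,-.064),(.063,-.064),(.063,.064),(-.063,.064)]; S+=[(q[i],q[(i+1)%4]) for i in range(4)]
N=20;s=np.linspace(.1,.9,N)[:,None]
P=[np.c_[np.array(A)+s*(np.array(B)-A),np.full(N,.038)] for A,B in S]
for w in(6,3,2):
    off=[];nn=[];U=[]
    for Q in P:
        u=proj(c,place(Q,p));d=u[-1]-u[0];n=np.array([-d[1],d[0]])/np.hypot(*d);k=np.arange(-w,w+.01,.25)
        g=u[:,None]+k[None,:,None]*n;v=cv2.remap(gray,g[...,0].astype(np.float32),g[...,1].astype(np.float32),1)
        gr=np.abs(np.gradient(v,axis=1)).mean(0);off.append(k[gr[2:-2].argmax()+2]);nn.append(n);U.append(u)
    p=least_squares(lambda pp:np.concatenate([(proj(c,place(Q,pp))-u)[[0,-1]]@n-o_ for Q,u,n,o_ in zip(P,U,nn,off)]),p,loss='soft_l1',f_scale=.5).x
    print('edge',np.round(p[:2],4),round(np.degrees(p[2]),2),np.round(off,2))
for y in(-.038,.038): print('slot',np.round(place(np.array([[0,y,0]]),p)[0],4))
z=o['ee_pos'][2]+.096-.0551
gg=np.gradient(gray[150:260,305:330].mean(1)); i=50+ (190-200)+gg[40:60].argmax(); r=150+i
gc=np.gradient(gray[215:235,265:372].mean(0)); print('row',r,gg[i-1:i+2],'cols',265+gc[:20].argmin(),265+80+gc[80:].argmax())
R=Ro.from_euler('xyz',o['tcp_rot'],degrees=True)
for rr in(r-.5,r+.5): print(np.round(R.inv().apply(ray(c,(317.5,rr),z)-o['ee_pos'])*1e3,2))
```

```text
mask [0.4896 0.2906 0.1022] 0.021
edge [0.4894 0.2905] 5.86 [ 0.   -1.25 -0.25  0.    0.   -0.75 -0.5   0.25 -0.25 -0.5  -0.5   0.25]
edge [0.4894 0.2905] 5.87 [-0.25 -0.75 -0.25 -0.5  -0.25 -0.5  -0.25 -0.25 -0.5   0.   -0.25 -0.25]
edge [0.4894 0.2905] 5.89 [-0.25 -0.75 -0.25 -0.5  -0.25 -0.5  -0.25  0.   -0.25 -0.25 -0.25  0.  ]
slot [0.4933 0.2527 0.    ]
slot [0.4855 0.3283 0.    ]
row 199 [12.776672 15.520025 11.168102] cols 273 362
[ 51.42   0.8  -40.87]
[ 51.13   0.8  -40.87]
```

```bash
python3 -c "
from h import *
go(.4945,.252,.092,185.89)"
```

```text
shift mm [ 8.4 73.2 15.3] turn [ 0.   -0.04 -0.06] wf [-0.43  0.51 -4.01] q6 13.6
```

```bash
python3 -m inch '[[[20,2.8,24.4,0,0,0,0],[20,2.8,24.4,0,0,0,0],[20,2.8,24.4,5,0,0,0],[20,0,0,9,0,0,0],[20,0,0,0,0,0,0],[20,0,0,0,0,0,0],[20,0,0,0,0,0,0],[20,0,0,0,0,0,0]]]'
python3 -c "
from h import *
go(.4945,.252,.089,185.89)"
```

```text
time: 24.75
ee_pos: [0.4946, 0.2518, 0.0935]
tcp_rot: [180.0, -0.0, -174.2]
wrist_force: [0.2, 0.4, -5.6]
opening: 0.0251
grasp_force: 47.2
shift mm [0.1 0.2 4.5] turn [ 0.01 -0.01 -0.05] wf [ 0.18  0.4  -5.62] q6 21.1
```

```bash
python3 -m inch '[[[20,0,0.2,3,0,0,0],[20,0,0,1.5,0,0,0],[20,0,0,0,0,0,0],[20,0,0,0,0,0,0]]]'
python3 -m inch '[[[20,0,0,1,0,0,0],[20,0,0,1,0,0,0],[20,0,0,0,0,0,0]]]'
python3 -c "
from h import *
go(.4945,.252,.086,185.89)"
```

```text
time: 25.25
ee_pos: [0.4944, 0.2523, 0.0888]
tcp_rot: [180.0, -0.0, -174.1]
wrist_force: [0.7, 0.2, -4.4]
opening: 0.0252
grasp_force: 47.2
time: 25.62
ee_pos: [0.4943, 0.2522, 0.0866]
tcp_rot: [-180.0, -0.0, -174.1]
wrist_force: [-0.0, -0.6, -3.8]
opening: 0.0256
grasp_force: 47.2
shift mm [-0.2 -0.2  0.6] turn [-0.01 -0.05 -0.02] wf [-0.04 -0.65 -3.83] q6 21.2
```

Underside about 37.5 mm with no contact; continue gently.

```bash
python3 -m inch '[[[20,-0.2,-0.2,0.7,0,0,0],[20,0,0,0.7,0,0,0],[20,0,0,0,0,0,0]]]'
python3 -m inch '[[[20,0,0,0.8,0,0,0],[20,0,0,0.8,0,0,0],[20,0,0,0,0,0,0]]]'
python3 -c "
from h import *
go(.4945,.252,.0551,185.89)"
```

```text
time: 26.0
ee_pos: [0.4946, 0.252, 0.0853]
tcp_rot: [-180.0, -0.0, -174.1]
wrist_force: [-0.5, 0.6, -4.5]
opening: 0.0256
grasp_force: 47.2
time: 26.38
ee_pos: [0.4946, 0.252, 0.0837]
tcp_rot: [-180.0, -0.0, -174.1]
wrist_force: [-0.3, -0.9, -4.9]
opening: 0.0257
grasp_force: 47.2
shift mm [ 0.1 -0.  28.6] turn [-0.   -0.04 -0.02] wf [-0.26 -0.95 -4.9 ] q6 21.1
```

In the slot (underside about 34.6 mm, full weight still on the wrist).

```bash
python3 -m inch '[[[20,0,0,2,0,0,0],[20,0,0,2,0,0,0],[20,0,0,2,0,0,0],[20,0,0,0,0,0,0]]]'
python3 -m inch '[[[20,0,0,3,0,0,0],[20,0,0,3,0,0,0],[20,0,0,0,0,0,0]]]'
python3 -c "
from h import *
go(.4945,.252,.0551,185.89)"
```

```text
time: 26.88
ee_pos: [0.4945, 0.252, 0.0775]
tcp_rot: [-180.0, -0.1, -174.1]
wrist_force: [0.4, -1.0, -4.0]
opening: 0.0253
grasp_force: 47.2
time: 27.25
ee_pos: [0.4944, 0.252, 0.0714]
tcp_rot: [-180.0, -0.1, -174.1]
wrist_force: [1.4, -0.1, -4.4]
opening: 0.0253
grasp_force: 47.2
shift mm [-0.1  0.  16.3] turn [-0.01 -0.06 -0.02] wf [ 1.36 -0.13 -4.4 ] q6 21.1
```

```bash
python3 -m inch '[[[20,0,0,3,0,0,0],[20,0,0,3,0,0,0],[20,0,0,3,0,0,0],[20,0,0,2,0,0,0],[20,0,0,0,0,0,0]]]'
python3 -m inch '[[[20,0,0,1.5,0,0,0],[20,0,0,1.5,0,0,0],[20,0,0,0,0,0,0],[20,0,0,0,0,0,0]]]'
python3 -c "
from h import *
go(.4945,.252,.0551,185.89)"
```

```text
time: 27.88
ee_pos: [0.4945, 0.252, 0.0605]
tcp_rot: [-180.0, -0.1, -174.1]
wrist_force: [-0.2, 0.3, -5.4]
opening: 0.0254
grasp_force: 47.2
time: 28.38
ee_pos: [0.4946, 0.2521, 0.0578]
tcp_rot: [180.0, -0.0, -174.1]
wrist_force: [0.5, 0.3, -4.6]
opening: 0.0256
grasp_force: 47.2
shift mm [ 0.1 -0.1  2.7] turn [ 0.   -0.03 -0.02] wf [ 0.45  0.3  -4.62] q6 21.1
```

```bash
python3 -m inch '[[[20,0,0,1.5,0,0,0],[20,0,0,1,0,0,0],[20,0,0,0,0,0,0],[20,0,0,0,0,0,0]]]'
python3 -m inch '[[[20,0,0,0.8,0,0,0],[20,0,0,0,0,0,0],[20,0,0,0,0,0,0]]]'
python3 -c "
from h import *
go(.4945,.252,.0551,185.89)"
```

```text
time: 28.88
ee_pos: [0.4946, 0.2521, 0.0553]
tcp_rot: [180.0, -0.0, -174.1]
wrist_force: [0.1, 0.6, -3.9]
opening: 0.0252
grasp_force: 47.2
time: 29.25
ee_pos: [0.4946, 0.2521, 0.0546]
tcp_rot: [180.0, -0.0, -174.1]
wrist_force: [-0.0, -0.4, -3.4]
opening: 0.0255
grasp_force: 47.3
shift mm [ 0.1 -0.1 -0.5] turn [ 0.01 -0.03 -0.02] wf [-0.02 -0.36 -3.43] q6 21.1
```

Spring contact is starting, and the wrist load is falling as expected.

```bash
python3 -m inch '[[[20,0,0,1,0,0,0],[20,0,0,0,0,0,0],[20,0,0,0,0,0,0]]]'
python3 -m inch '[[[20,0,0,0.5,0,0,0],[20,0,0,0,0,0,0],[20,0,0,0,0,0,0]]]'
```

```text
time: 29.62
ee_pos: [0.4947, 0.2521, 0.0536]
tcp_rot: [180.0, -0.0, -174.1]
wrist_force: [-0.8, -0.1, -0.7]
opening: 0.0256
grasp_force: 47.7
time: 30.0
ee_pos: [0.4947, 0.2521, 0.0531]
tcp_rot: [180.0, -0.0, -174.1]
wrist_force: [-0.5, 0.0, 0.6]
opening: 0.0254
grasp_force: 47.8
```

Its full weight is on the floor plate. I'll release, rise and check.

```bash
python3 -m inch '[[[55,0,0,0,0,0,0],[55,0,0,0,0,0,0],[55,0,0,0,0,0,0],[55,0,0,-40,0,0,0],[55,0,0,-50,0,0,0],[55,0,0,-50,0,0,0],[55,0,0,0,0,0,0],[55,0,0,0,0,0,0]]]'
python3 - <<'E'
from h import *
a=viewer.camera('wrist');b=viewer.camera('top')
cv2.imwrite('pics/w7.png',cv2.resize(np.hstack([a['pixels'],b['pixels']]),(800,300))[:,:,::-1])
E
```

```text
time: 31.0
ee_pos: [0.4946, 0.252, 0.1924]
tcp_rot: [-180.0, -0.1, -174.1]
wrist_force: [-0.6, 0.9, -1.0]
opening: 0.0473
grasp_force: 0.0
```

View pics/w7.png

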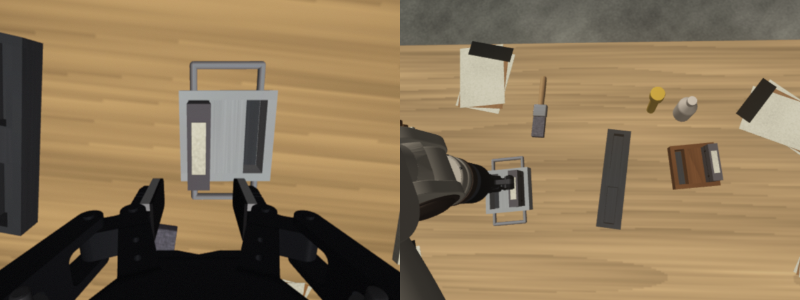

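The wrist half shows the full case seated in the hooped rack (200,145). The top half shows the empty case in the wooden rack (713,160), the source rack empty and the other objects undisturbed.

```bash
python3 -c "
from workcell import bot
print(bot.job_done())"
```

```text
the job is handed in; nothing more can be done
None
```

The job is handed in at about 31 s: one case weighed about 1.4 N (empty) and is seated in the wooden rack, the other about 4.4 N (full) and is seated in the hooped metal rack; the hand-in returned no verdict.

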